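# Back the ratchet parts wheel off by one notch

### The arm

A 7-joint arm with a two-finger parallel gripper is mounted at the origin on a cart in front of the work surface, level with it; the furniture and walls round the work are solid. World frame = base frame: x ahead of the robot, y to its left, z up, the work surface at z = 0. Lengths are in m, angles in rad, forces in N, time in s.
With the tool pointing down it reaches from about 0.425 to 0.875 m from the base axis. Payload 8.4 kg.
Tool frame: the origin (TCP) lies at the very end of the fingers, on their centre line; the grasp point (between the pads) lies 19 mm behind it; z points along the fingers, y is the line along which they close (so a half turn about z gives the same grasp; the last joint's range is limited). The gripper opens to 85 mm and grips with 20 to 120 N. Pads are 22 mm wide; open, the fingers measure 114 mm over their backs; the gripper's body (76 mm by 85 mm) begins 54 mm behind the grasp point. The pads swing forward as they close: fully open they stand 13 mm farther back than shut.
Start: joints at [1.195, 0.333, 0.04, 1.465, -0.013, 1.343, -0.059], TCP at [0.178, -0.625, 0.231] pointing down, gripper open.
Joint ranges: [-2.58, 2.58], [-0.38, 2.09], [-1.3, 1.39], [0.25, 2.4], [-1.5, 4.64], [0.08, 2.09], [-2.65, 2.65]. Speed limits (rad/s): [2.22, 2.22, 2.79, 2.79, 3.14, 3.14, 3.14].

### API

Orientations are given as a 3x3 rotation matrix whose columns are the frame's x, y, z axes.
In Python, from workcell import r gives the robot as it stands. Calls block until the motion is done:
- r.move_pose(position, orientation): joint-space move of the TCP to a pose.
- r.movel(position, ori=None, v=0.15): straight line of the TCP; ori=None keeps the orientation; v is the mean speed in m/s.
- r.goto_joints(angles): joint-space move.
- r.grip(opening, squeeze=None): finger opening in m; squeeze is the grip in N (None keeps the last); returns when the fingers have stopped.
- r.wait(seconds).
- r.inverse_kinematics(position, orientation): joint angles nearest the present ones, or None.
- r.get_image(name): name is "scene" or "top" or "wrist"; returns a dict with "color" (480x640x3 uint8, red, green, blue), "z_map" (480x640 float32, m along the optical axis (not along the pixel's ray), 0 where there is no reading), "vfov" (degrees; the focal length in pixels is half the picture's height over the tangent of half this angle, whatever the lens; pixels are square), "cx", "cy" (the principal point, pixels), "k1" (the pictures are not rectified: a ray, as slopes to the right and down, at radius r is drawn at 1 + k1 r^2 times it, then the intrinsics apply), "origin" and "rotation" of the camera in the world; the wrist camera has in their place "mount" (4x4, takes a point from camera to tool coordinates, whose origin is the TCP and whose axes are the flange's). Camera axes: x right, y down, z forward; pixel columns grow to the right and rows downward; lengths in m; the calibration is good to about 2 mm. A picture is of the moment at which its call begins: read the wrist's pose just before it.
A pose or a line that the arm cannot do raises r.MotionError and nothing moves.
- r.close_job(): hands the job in; it is judged then, once.
Readings, each from a call of its own:
- r.get_t(): time.
- r.get_joint_pos(): joint angles.
- r.get_qd(): joint speeds.
- r.get_effort(): joint torques, N m.
- r.get_tcp_pos(): TCP position.
- r.get_orientation(): TCP orientation.
- r.get_force(): force on the tool from outside, world axes, zero at the start.
- r.get_torque(): the same for the moment, N m.
- r.get_finger_gap(): finger opening in m.
- r.get_finger_force(): force on a finger pad.
Only numpy, scipy, OpenCV 4.12 (cv2) and the standard library are available. Lean on these libraries where they do the work, as an engineer would, in place of code of your own. Each camera call takes 0.05 s, during which the arm holds its last target. There are 200 camera calls.

### The job

The parts wheel on the desk was wound one notch too far. With the fingertips only, and gently, push the pawl's thumb lever outward, away from the wheel, so that the pawl tips up and stays lifted; then push the wheel by one of its upright pegs one notch backward (clockwise seen from above), and push the thumb lever back in so that the pawl drops to the bottom of the next notch. Grip and pick up nothing, leave the knobs lying in their pockets and everything around the wheel where it is.

Things in the scene. Friction and masses are not known exactly. Their poses are not given: they have to be found in the camera images.
- base: grey base of the parts wheel, fixed to the desk: a disc 216 mm across, 9 mm thick, with a foot 44 mm wide that runs out along its own +y to 158 mm from the axis and carries the pawl between two cheeks. Origin on the wheel's axis at desk height, z up. The pawl stands at +y of the axis (roughly to the robot's left); the base's yaw varies by about half a radian
- wheel (a joint): angle of the wheel about its upright axis, rad; grows clockwise seen from above, which is backward, the way the pawl blocks. Within 0.03 of 0 at the start; one notch back is 0.785 (45 degrees). It turns stiffly (about 1.5 N at a peg) and stays where it is left; with the pawl up it turns from -0.6 to 1.4. A lowered pawl has about 0.08 rad of play either way in its notch
- hub (a point): the wheel's axis at the top of its disc, 26 mm above the desk. The dark steel wheel is 208 mm across; eight bright saw teeth 9.5 mm high stand round its rim, 86 to 104 mm from the axis, steep face to the clockwise side, a ramp on the other, a flat notch bottom between
- pawl (a joint): tilt of the steel pawl about its level hinge, rad; 0: nose down at a notch's bottom, about 0.25: nose on top of a tooth, 0.9: fully lifted (stop). The thumb lever is heavy and tips over: it leans 0.45 rad toward the wheel at 0, is upright at 0.45, leans 0.45 away from the wheel at 0.9; its weight drops the pawl when below about 0.45 and keeps it lifted when above
- pawl_hinge (a point): middle of the pawl's hinge, 132 mm from the wheel's axis (at base +y), 50 mm above the desk; the hinge line runs along base x. About 1.5 N on the lever's pad tips the pawl
- lever_tip (a point): middle of the top end of the pawl's thumb lever, 80 mm from the hinge; 122 mm above the desk and 97 mm from the wheel's axis (at base +y) when the pawl is down, 167 mm from the axis when it is lifted. The lever's upper 30 mm is a pad 28 mm wide (along base x) and 8 mm thick, below it a stem 12 mm wide and 6 mm thick
- nose (a point): middle of the underside of the pawl's nose (10 mm wide along base x, 12 mm along base y), 94 mm from the wheel's axis and 0.5 mm above the notch bottom when the pawl is down
- peg_0 (a point): top centre of one of the four upright steel push pegs on the wheel (10 mm thick, standing 44 mm above the wheel's disc, top 70 mm above the desk), 70 mm from the wheel's axis; in the base frame, at wheel angle 0, it stands at an angle of 202.5 degrees counter-clockwise from +x (on the robot's side); one notch backward carries it to 157.5 degrees, along base +y
- peg_1 (a point): top centre of one of the four upright steel push pegs on the wheel (10 mm thick, standing 44 mm above the wheel's disc, top 70 mm above the desk), 70 mm from the wheel's axis; in the base frame, at wheel angle 0, it stands at an angle of 292.5 degrees counter-clockwise from +x
- peg_2 (a point): top centre of one of the four upright steel push pegs on the wheel (10 mm thick, standing 44 mm above the wheel's disc, top 70 mm above the desk), 70 mm from the wheel's axis; in the base frame, at wheel angle 0, it stands at an angle of 22.5 degrees counter-clockwise from +x
- peg_3 (a point): top centre of one of the four upright steel push pegs on the wheel (10 mm thick, standing 44 mm above the wheel's disc, top 70 mm above the desk), 70 mm from the wheel's axis; in the base frame, at wheel angle 0, it stands at an angle of 112.5 degrees counter-clockwise from +x (next to the pawl)
- pocket_0 (a point): centre of the floor of one of the wheel's four square pockets, 45 mm from the axis, 28 mm above the desk, empty
- pocket_1 (a point): centre of the floor of one of the wheel's four square pockets, 45 mm from the axis, 28 mm above the desk, holds knob_a
- pocket_2 (a point): centre of the floor of one of the wheel's four square pockets, 45 mm from the axis, 28 mm above the desk, holds knob_b
- pocket_3 (a point): centre of the floor of one of the wheel's four square pockets, 45 mm from the axis, 28 mm above the desk, holds knob_c
- knob_a: loose cream fluted knob, 24 mm across, 16 mm tall, lying in a square open pocket (29 mm inside, walls 10 mm high) of the wheel; its top is 44 mm above the desk; origin at the centre of its underside. It rides along and stays in its pocket
- knob_b: loose cream fluted knob, 24 mm across, 16 mm tall, lying in a square open pocket (29 mm inside, walls 10 mm high) of the wheel; its top is 44 mm above the desk; origin at the centre of its underside. It rides along and stays in its pocket
- knob_c: loose cream fluted knob, 24 mm across, 16 mm tall, lying in a square open pocket (29 mm inside, walls 10 mm high) of the wheel; its top is 44 mm above the desk; origin at the centre of its underside. It rides along and stays in its pocket
- meter: yellow and black multimeter, 132x66x33 mm, lying loose between the wheel and the robot; bystander, origin under its centre
- tin: round flux tin, 52 mm across, 19 mm tall, loose, left of the wheel on the robot's side; bystander, origin under its centre
- driver: nut driver with blue handle, 150 mm long, 25 mm thick, lying loose behind the wheel on the left; bystander, origin under its centre

How it is judged:
By the outcome, as a careful person would: the job done as asked, in the order asked, and still so for the second after the job is handed in, with the robot touching nothing.
It also fails if it takes over 48 s, if anything falls off the work surface, if the arm or the gripper's body presses on something with over 40 N, if the wrist force passes 120 N, or if a joint passes its speed limit or range.

## Working session

There is one attempt and no reset: what is moved stays moved. The work goes in short steps, each a Python script; the robot and the scene stay as the last script left them, time stands still between calls to the robot, and variables do not carry over. Pictures are saved under pics/ and viewed, at most 10 in all, crops included, and the job is handed in when it is done.

```bash
mkdir -p pics; ls; cat > h.py <<'E'
import numpy as np, cv2
from workcell import r
def K(im):
    f=240/np.tan(np.radians(im['vfov'])/2)
    return f
def cloud(im):
    f=K(im); v,u=np.mgrid[0:480,0:640].astype(float)
    x=(u-im['cx'])/f; y=(v-im['cy'])/f
    xd,yd=x.copy(),y.copy()
    for _ in range(8):
        s=1+im['k1']*(x*x+y*y); x=xd/s; y=yd/s
    d=np.stack([x,y,np.ones_like(x)],-1)
    R=np.array(im['rotation']); o=np.array(im['origin'])
    P=(d*im['z_map'][...,None])@R.T+o
    P[im['z_map']<=0]=np.nan
    return P,d@R.T,o
E
python3 - <<'E'
from h import *
for n in('top','scene'):
    im=r.get_image(n); cv2.imwrite(f'pics/{n}0.png',im['color'][...,::-1]); print(n,im['origin'],im['rotation'],im['vfov'],im['k1'],np.mean(im['z_map']>0))
    np.savez(f'{n}0.npz',**im)
print(r.get_t(),r.get_orientation(),r.get_force())
E
```

```text
pics
top [ 0.50696631 -0.00290252  1.0653738 ] [[ 0.02828602 -0.99727765  0.0680969 ]
 [-0.99946585 -0.02710103  0.01826306]
 [-0.01636785 -0.06857712 -0.99751154]] 48.36496936719737 -0.15305334087389305 0.995869140625
scene [ 0.0507334  -0.57770662  0.56928784] [[ 0.73387771 -0.33355923  0.59174467]
 [-0.67917593 -0.37567838  0.63054406]
 [ 0.01198189 -0.86464096 -0.50224739]] 47.98982542364965 -0.026224683195090217 0.9959114583333334
0.1 [[ 9.61930537e-01  2.73293530e-01 -5.36898676e-04]
 [ 2.73294026e-01 -9.61929509e-01  1.41233863e-03]
 [-1.30475671e-04 -1.50530286e-03 -9.99998859e-01]] [-0.17372004  0.06324409 -0.0933151 ]
```

View pics/top0.png

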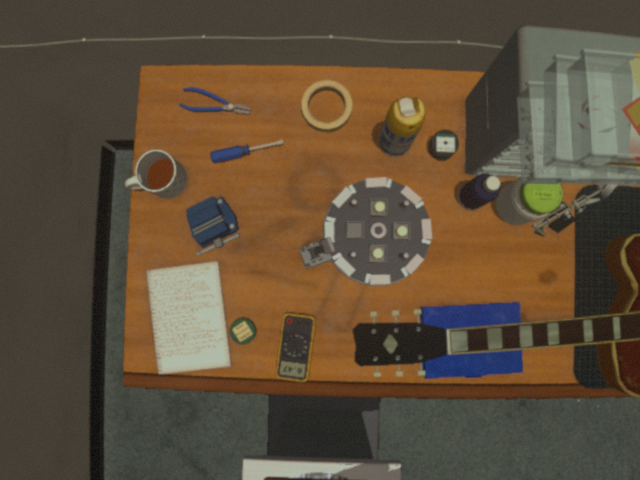

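View pics/scene0.png

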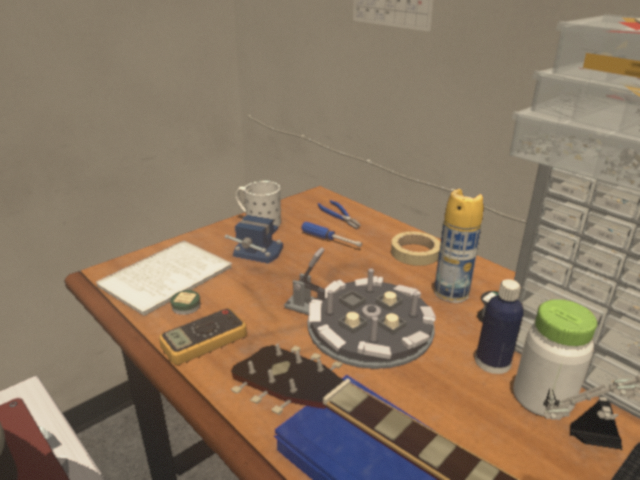

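The top view shows the wheel at about (378,230), with the foot and pawl to its left at about (317,252). A guitar neck lies nearer the robot and a spray can stands behind. Next I'll measure from the depth maps.

```bash
python3 - <<'E'
from h import *
for n in('top','scene'):
    im=dict(np.load(f'{n}0.npz')); P,_,_=cloud(im)
    z=P[...,2]
    if n=='top':
        # rough hub: centre of wheel pix
        c=P[230,378]; print('c',c,'desk z',np.nanmedian(z[255:300,225:270]), z[180:200,260:300].mean())
        # disc: z 0.018..0.04 within 0.13 of c -> circle fit on contour
        m=((z>0.017)&(z<0.06)&(np.hypot(P[...,0]-c[0],P[...,1]-c[1])<0.112)).astype(np.uint8)
        cn=max(cv2.findContours(m,0,1)[0],key=cv2.contourArea)
        pts=P[cn[:,0,1],cn[:,0,0]]; ok=pts[:,2]<.045; 
        (x,y),rad=cv2.minEnclosingCircle(pts[ok,:2].astype(np.float32)); print('circ',x,y,rad)
        A=np.c_[2*pts[ok,:2],np.ones(ok.sum())]; s=np.linalg.lstsq(A,(pts[ok,:2]**2).sum(1),rcond=None)[0]; print('lsq',s[:2],np.sqrt(s[2]+s[0]**2+s[1]**2))
        hub=s[:2]
    d=np.hypot(P[...,0]-hub[0],P[...,1]-hub[1])
    for lo,hi in((.055,.08),(.08,.14)):
        m=((z>lo)&(z<hi)&(d<.19)).astype(np.uint8)
        nn,l,st,ct=cv2.connectedComponentsWithStats(m)
        for i in range(1,nn):
            if st[i,4]<3: continue
            q=P[l==i]; e=q.mean(0); print(n,lo,st[i,4],ct[i].round(1),e.round(4),'d',round(np.hypot(*(e[:2]-hub)),4),'ang',np.degrees(np.arctan2(*(e[:2]-hub)[::-1])).round(1),'zmax',q[:,2].max().round(4))
    # other obstacles height around
    if n=='top':
        for nm,(u,v) in dict(guitar=(390,345),can=(405,110),bot=(485,185),jar=(520,200),neck=(500,340)).items(): print(nm,P[v-4:v+5,u-4:u+5].reshape(-1,3).mean(0).round(3), z[v-25:v+25,u-25:u+25].max())
        cv2.imwrite('pics/crop.png',cv2.resize(im['color'][165:295,290:445,::-1],None,fx=5,fy=4.6,interpolation=2)[:600])
E
```

```text
c [ 0.61208559 -0.09680483  0.03796117] desk z 0.00029835966205271625 nan
circ 0.613032341003418 -0.09747067093849182 0.10593151301145554
lsq [ 0.61310929 -0.09836039] 0.10262300094877838
top 0.055 119 [393.4 144.4] [ 0.7742 -0.1208  0.0679] d 0.1626 ang -7.9 zmax 0.0797
top 0.055 92 [468.9 195.5] [ 0.6799 -0.2665  0.0677] d 0.181 ang -68.3 zmax 0.0798
top 0.055 27 [353.9 201.6] [ 0.6613 -0.0476  0.0693] d 0.07 ang 46.5 zmax 0.0733
top 0.055 29 [405.4 202.6] [ 0.6623 -0.1448  0.0686] d 0.0677 ang -43.4 zmax 0.0735
top 0.055 146 [314.5 252.2] [0.5645 0.024  0.0606] d 0.1317 ang 111.7 zmax 0.0798
top 0.055 22 [353.1 253.9] [ 0.5627 -0.0483  0.0702] d 0.071 ang 135.2 zmax 0.074
top 0.055 27 [405.  255.1] [ 0.5632 -0.1455  0.0691] d 0.0686 ang -136.7 zmax 0.0761
top 0.055 135 [407.3 321.1] [ 0.4398 -0.1538  0.0597] d 0.182 ang -162.3 zmax 0.0694
top 0.08 329 [395.4 137.7] [ 0.7752 -0.1192  0.1109] d 0.1635 ang -7.3 zmax 0.1398
top 0.08 244 [475.2 191.7] [ 0.681  -0.2685  0.1048] d 0.1832 ang -68.2 zmax 0.1227
top 0.08 190 [327.  245.9] [0.5735 0.0007 0.1106] d 0.1067 ang 111.8 zmax 0.126
[... 468 characters left out ...]
8.2 zmax 0.0704
scene 0.055 56 [414.3 296.6] [ 0.6588 -0.1481  0.0638] d 0.0675 ang -47.4 zmax 0.0709
scene 0.055 62 [373.7 321.5] [ 0.5598 -0.1488  0.064 ] d 0.0734 ang -136.6 zmax 0.07
scene 0.055 87 [484.  328.4] [ 0.6669 -0.2747  0.0677] d 0.1843 ang -73.0 zmax 0.08
scene 0.055 43 [309.3 360.8] [ 0.4323 -0.144   0.0575] d 0.1865 ang -165.8 zmax 0.0608
scene 0.055 37 [336.2 365. ] [ 0.455  -0.1751  0.0568] d 0.1758 ang -154.1 zmax 0.0602
scene 0.08 1011 [455.5 247.5] [ 0.7727 -0.1412  0.1106] d 0.1652 ang -15.0 zmax 0.14
scene 0.08 146 [314.7 258.6] [ 0.5679 -0.0042  0.1084] d 0.1045 ang 115.7 zmax 0.1223
scene 0.08 171 [488.9 309.1] [ 0.6713 -0.2739  0.1008] d 0.185 ang -71.7 zmax 0.1166
```

View pics/crop.png

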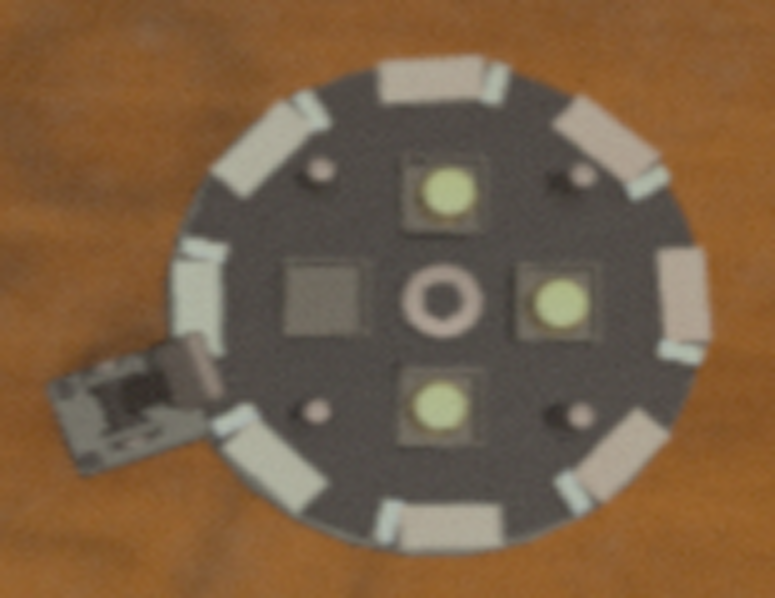

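The measurements agree: the hub is at about (0.612, -0.097), the base yaw is about 22° and the pegs stand at about 45.4° + 90k. One tool orientation, with x along base +y, works for all three pushes. First the lever.

```bash
cat >> h.py <<'E'
hub=np.array([.612,-.097]); yaw=np.radians(22.0)
ex=np.array([np.cos(yaw),np.sin(yaw)]); ey=np.array([-np.sin(yaw),np.cos(yaw)])
W=lambda x,y,z: [*(hub+x*ex+y*ey),z]
X=np.array([*ey,0]); Z=np.array([0,0,-1.]); ORI=np.c_[X,np.cross(Z,X),Z]
def st(s): print(s,round(r.get_t(),2),'base',np.round([(r.get_tcp_pos()[:2]-hub)@ex,(r.get_tcp_pos()[:2]-hub)@ey,r.get_tcp_pos()[2]],4),'F',np.round(r.get_force(),2))
E
python3 - <<'E'
from h import *
r.grip(0.0,20)
r.move_pose([.46,-.34,.30],ORI); r.move_pose(W(0,.055,.20),ORI); st('above')
r.movel(W(0,.058,.100),v=.12); st('down')
for y in(.078,.09,.10,.11,.12,.129): r.movel(W(0,y,.100),v=.06); st('push')
r.movel(W(0,.07,.105),v=.1); st('back')
r.movel(W(-.06,-.02,.17),v=.2)
for n in ('top','scene'):
    im=r.get_image(n); np.savez(n+'1.npz',**im); cv2.imwrite(f'pics/{n}1.png',im['color'][...,::-1])
E
```

```text
above 3.65 base [-0.0007  0.053   0.2002] F [ 0.42 -0.11  0.8 ]
down 4.63 base [0.0005 0.0578 0.1008] F [ 0.21  1.21 -0.72]
push 5.12 base [1.000e-04 7.840e-02 1.002e-01] F [ 0.15 -0.17 -0.07]
push 5.47 base [0.0001 0.0905 0.1   ] F [ 0.85 -0.96 -0.83]
push 5.78 base [1.000e-04 1.007e-01 1.000e-01] F [1.13 0.07 0.38]
push 6.1 base [1.000e-04 1.107e-01 1.000e-01] F [ 0.08 -0.28 -0.38]
push 6.42 base [1.000e-04 1.207e-01 1.001e-01] F [0.35 0.3  0.18]
push 6.72 base [1.000e-04 1.296e-01 1.000e-01] F [ 1.19 -0.65  0.16]
back 7.46 base [0.     0.0705 0.1049] F [ 0.37 -0.44 -0.53]
```

View pics/scene1.png

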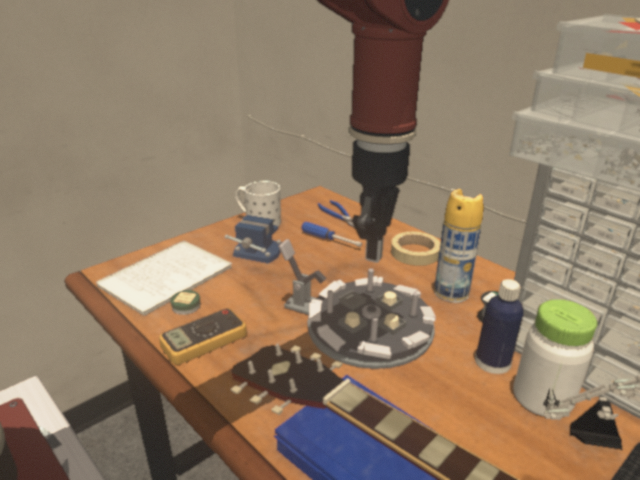

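The pawl is lifted: the lever tip is at about (285,245), leaning outward, and the nose is up at about (318,275). Now the peg.

```bash
cat >> h.py <<'E'
def pegs(im):
    P,_,_=cloud(im); z=P[...,2]; b=P[...,:2]-hub; d=np.hypot(b[...,0],b[...,1])
    m=((z>.055)&(z<.08)&(d<.085)).astype(np.uint8)
    n,l,s,c=cv2.connectedComponentsWithStats(m); o=[]
    for i in range(1,n):
        if s[i,4]>8:
            e=P[l==i].mean(0)[:2]; o.append(e)
    return np.array(o)
def show(im,t):
    p=pegs(im); c=p.mean(0) if len(p)==4 else hub; q=p-c
    a=np.degrees(np.arctan2(q[:,1],q[:,0])-yaw); print(t,c.round(4),np.hypot(*q.T).round(4),a.round(1),'mod90',np.round(a%90,1))
E
python3 - <<'E'
from h import *
show(dict(np.load('top0.npz')),'top0'); show(dict(np.load('scene0.npz')),'scene0')
r.movel(W(-.067,-.058,.13),v=.2); r.movel(W(-.067,-.056,.050),v=.12); st('down')
for y in(-.04,-.02,-.0,.009): r.movel(W(-.067,y,.050),v=.06); st('push')
r.movel(W(-.067,-.005,.052),v=.1); r.movel(W(-.067,-.03,.16),v=.2); r.move_pose([.45,-.33,.3],ORI); st('clear')
for n in ('top','scene'):
    im=r.get_image(n); np.savez(n+'2.npz',**im); cv2.imwrite(f'pics/{n}2.png',im['color'][...,::-1]); show(im,n)
    if n=='top': cv2.imwrite('pics/crop2.png',cv2.resize(im['color'][165:295,290:445,::-1],None,fx=5,fy=4.6,interpolation=2)[:600])
E
```

```text
top0 [ 0.6124 -0.0965] [0.0692 0.0695 0.0692 0.0694] [  23.   -66.   113.8 -157.2] mod90 [23.  24.  23.8 22.8]
scene0 [ 0.609  -0.0991] [0.0699 0.0695 0.0698 0.0699] [  23.5  113.5  -66.5 -156.7] mod90 [23.5 23.5 23.5 23.3]
down 9.58 base [-0.0664 -0.0562  0.0508] F [ 0.64 -0.6  -0.47]
push 10.0 base [-0.0667 -0.0394  0.0504] F [ 0.1  -0.27  0.  ]
push 10.48 base [-0.0666 -0.0197  0.0501] F [ 0.55 -0.61 -0.18]
push 10.97 base [-0.0669  0.0008  0.05  ] F [ 0.19 -0.64  0.92]
push 11.27 base [-0.067   0.0095  0.05  ] F [ 0.4   0.2  -0.28]
clear 13.26 base [-0.2363 -0.1541  0.2986] F [-0.11 -0.25 -0.38]
top [ 0.6122 -0.0966] [0.0696 0.0689 0.0696 0.0695] [ -21.3   67.9 -112.2 -201.8] mod90 [68.7 67.9 67.8 68.2]
scene [ 0.609 -0.099] [0.0698 0.0701 0.0697 0.0699] [  67.8  -22.   158.  -112.5] mod90 [67.8 68.  68.  67.5]
```

View pics/crop2.png

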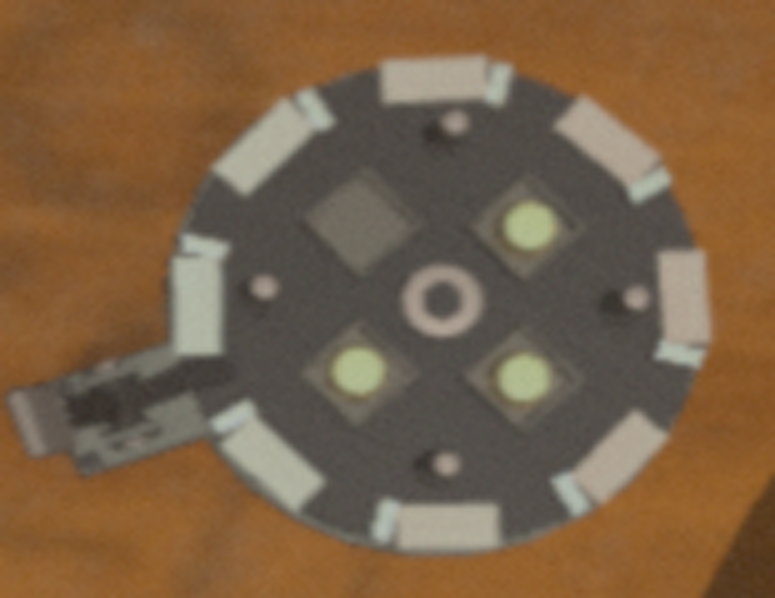

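The crop shows the wheel turned by 45.3°, with the nose over the notch between two teeth and the lever still out. Now I'll push the lever back in.

```bash
python3 - <<'E'
from h import *
r.move_pose(W(0,.205,.25),ORI); r.movel(W(0,.203,.100),v=.15); st('down')
for y in(.17,.155,.145,.135,.128): r.movel(W(0,y,.100),v=.06); st('push')
r.movel(W(0,.20,.105),v=.12); r.movel(W(0,.205,.25),v=.2); r.move_pose([.45,-.33,.3],ORI); st('clear')
for n in ('top','scene'):
    im=r.get_image(n); cv2.imwrite(f'pics/{n}3.png',im['color'][...,::-1]); show(im,n)
    P,_,_=cloud(im); z=P[...,2]; b=P[...,:2]-hub; y=b@ey; x=b@ex
    m=(z>.085)&(z<.15)&(abs(x)<.03)&(y>.07)&(y<.2); t=m&(z>np.nanpercentile(z[m],80)); print('lever x,y,z',x[t].mean(),y[t].mean(),z[t].mean(),'zmax',z[m].max())
    P0,_,_=cloud(dict(np.load(n+'0.npz'))); z0=P0[...,2]; b=P0[...,:2]-hub; y0=b@ey; m=(z0>.085)&(z0<.15)&(abs(b@ex)<.03)&(y0>.07)&(y0<.2); t=m&(z0>np.nanpercentile(z0[m],80)); print(' start',y0[t].mean(),z0[t].mean(),z0[m].max())
    if n=='scene': cv2.imwrite('pics/crop3.png',cv2.resize(im['color'][220:370,270:450,::-1],None,fx=4,fy=4,interpolation=2))
E
```

```text
down 16.11 base [0.0006 0.203  0.1009] F [-0.53  0.81 -0.73]
push 16.81 base [-1.000e-04  1.701e-01  9.990e-02] F [-1.15 -0.07 -0.46]
push 17.21 base [-1.000e-04  1.544e-01  9.990e-02] F [-0.63  0.18  0.73]
push 17.52 base [-1.000e-04  1.444e-01  9.990e-02] F [-0.28  0.72 -0.24]
push 17.84 base [-1.000e-04  1.344e-01  9.990e-02] F [-0.06  1.06 -0.72]
push 18.11 base [-1.000e-04  1.275e-01  9.990e-02] F [0.28 0.55 0.29]
clear 21.33 base [-0.2362 -0.1543  0.2999] F [0.79 0.88 0.15]
top [ 0.6122 -0.0967] [0.0699 0.069  0.0695 0.0697] [ -21.4   67.9 -112.2 -201.8] mod90 [68.6 67.9 67.8 68.2]
lever x,y,z 0.002384807921953582 0.09839036770331194 0.12364622852377503 zmax 0.12645981999027955
 start 0.09771669169976963 0.12299222325614634 0.12618443429986637
scene [ 0.6089 -0.0992] [0.0698 0.07   0.0697 0.0698] [  68.   -22.   158.  -112.2] mod90 [68.  68.  68.  67.8]
lever x,y,z -0.0016257968579775743 0.09812139712584586 0.12117046823201072 zmax 0.12243739475301085
 start 0.09826095525850884 0.12107238519516285 0.12228037230256883
```

View pics/crop3.png

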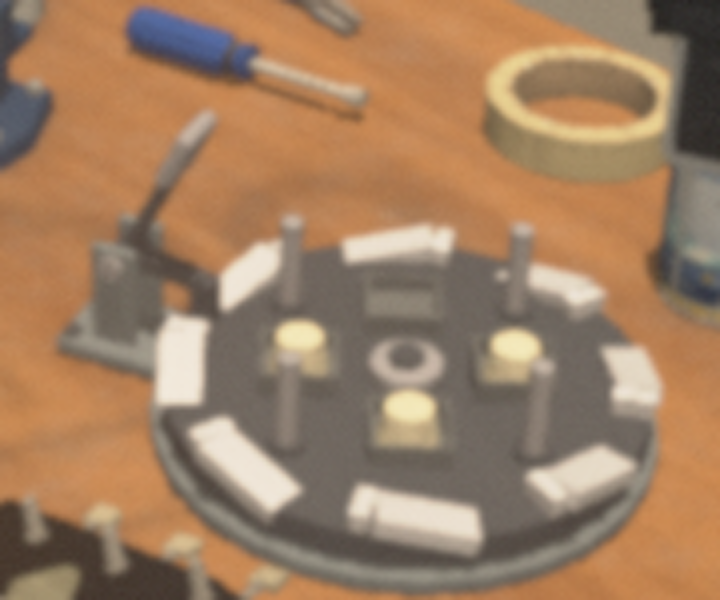

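View pics/top3.png

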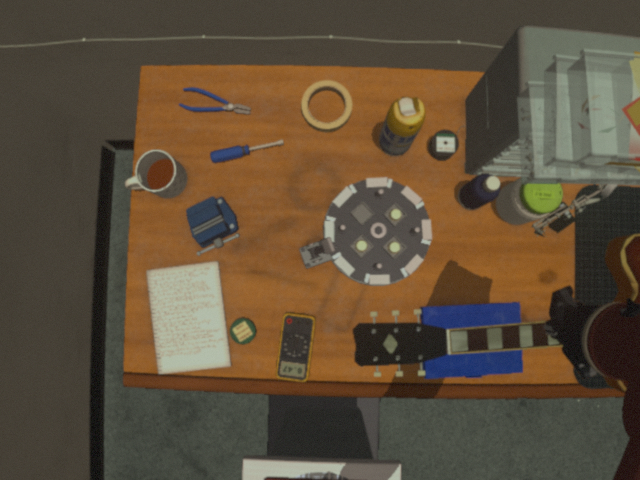

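The pawl is down in the next notch, with the nose between the teeth and the lever at its starting height. The knobs are in their pockets, the bystanders haven't moved and the arm is clear.

```bash
python3 -c "
from h import *
r.wait(0.5); print(r.close_job())"
```

```text
the job is handed in; nothing more can be done
None
```

The job is handed in: the pawl was lifted, the wheel turned one notch clockwise (45.3° measured), and the pawl dropped back to the bottom of the next notch, with the knobs and everything around the wheel where they were (about 22 s on the robot's clock).

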